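Free the crate's blind quarter-turn latch by feel and take its lid off

TASK

The grey crate's lid is held by a quarter-turn latch with a plain round knob that has no mark, so you cannot see where it frees. Turn the knob by feel until the latch settles into its notch, lift the lid off by its knob, level, without prying or leaning on it, and set it down gently, flat and knob up, on the middle of the cork mat. Leave the crate and the ornaments where they stand.

Things in the scene. Friction and masses are not known exactly. Their poses are not given: they have to be found in the camera images.
- crate: Open-topped grey plastic crate of paint jars, loose, about 4 kg, 200 mm (its x) by 150 mm (its y) by 110 mm tall, walls 4 mm; origin at the centre of its underside.
- slot (a point): Centre of a slot 58 mm (crate's x) by 13 mm (crate's y) in the steel strap, 4 mm thick, that lies across the crate's mouth under the lid; the point is on the strap's top face, 105 mm above the crate's underside, 5 mm below its rim.
- lid: Grey plastic lid, loose, about 0.4 kg with its latch, 209 mm (its x) by 159 mm (its y): a cap with a skirt that reaches 26 mm down outside the crate's walls, 1.5 mm play all round; its flat top is 30 mm above the skirt's edge. Origin at the centre of the plane of the skirt's lower edge (84 mm above the crate's underside when on), z up. It stands flat on its skirt when set down.
- knob_grip (a point): Point on the axis of the black knob at the lid's centre, at the height to grip it, 56 mm above the lid's origin. The knob is round and fluted, 40 mm in diameter; its gripping part is 38.5 to 65 mm above the lid's origin, over a bezel 54 mm in diameter. A grip of 30 N is enough; a hard squeeze bears down on the lid. This point does not turn with the knob; its axes are the lid's.
- foot (a point): Centre of the latch's steel T-foot, 52 x 8 x 6 mm, 11.5 mm above the lid's origin, turned by the knob (this point is not). At the start it lies across the slot and hooks under the strap after about 2 mm of lift; it passes only along the slot (crate's x), within about 0.09 rad. The notch is 0.35 to 2.4 rad anticlockwise (seen from above) from the start, the next half a turn on; no stop.
- bezel (a point): Centre of the bezel's top, 36.5 mm above the lid's origin. In it a spring ball bears on the turning knob: an even drag of about 0.07 N m until, 0.18 rad before the foot lies along the slot, the ball drops into the notch: the torque dips and reverses (by 0.1 N m), drawing the knob in. Turning on, out of the notch, takes over 0.2 N m. Let go within 0.1 rad, the knob centres itself in the notch.
- mat: Cork mat fixed on the shelf, 280 mm (its x) by 220 mm (its y) by 3 mm thick; origin at the centre of its underside, on the shelf.
- bishop: Loose boxwood chess bishop, 37 mm across, 79 mm tall; origin at the centre of its base.
- oak: Loose resin model oak tree on a round base 60 mm across, 131 mm tall; origin at the centre of its base.
- tumbler: Loose glass tumbler, 70 mm across, 100 mm tall; origin at the centre of its base.

How it is judged (in metres and radians):
On the way:
1. the lid, held by its knob and kept level, is lifted clear of the crate (z of lid in the frame of crate above 0.115 m and angle between lid's own z axis and vertical below 0.3 rad and contact force between the fingers and lid above 1 N), for 0.1 s.
At the end, for the whole second after the job is handed in: the lid stands released and at rest on its skirt on the cork mat, knob up and level within 0.05 rad, its centre within 50 mm of the mat's centre, with the crate within 12 mm and the three ornaments within 20 mm of where they stood (horizontal distance between lid and mat below 0.05 m and height (world z) of lid below 0.008 m and angle between lid's own z axis and vertical below 0.05 rad and linear speed of lid below 0.02 m/s and angular speed of lid below 0.1 rad/s and distance of crate from where it was at the start of the episode below 0.012 m and distance of each of bishop, oak, tumbler from where it was at the start of the episode below 0.02 m); the robot touches nothing.
It fails at once if the lid is pried against its latch or pressed on the crate with more than 45 N (contact force between lid and crate above 45 N).
It fails at once if the lid is banged or pressed down on the mat or the shelf with more than 40 N (contact force between lid and mat above 40 N or contact force between lid and shelf_top above 40 N).
It fails at once if the lid is dropped: it falls out of the fingers at more than 0.45 m/s (a fall of about 10 mm) (contact force between the fingers and lid below 0.1 N and linear speed of lid above 0.45 m/s).
It fails at once if the crate is shoved, or lifted by its caught lid, more than 12 mm (distance of crate from where it was at the start of the episode above 0.012 m).
It fails at once if an ornament is moved more than 20 mm or tipped (distance of any of bishop, oak, tumbler from where it was at the start of the episode above 0.02 m or angle between any of bishop, oak, tumbler's own z axis and vertical above 0.3 rad).
It also fails if it takes over 72 s, if anything falls off the work surface, if the arm or the gripper's body presses on something with over 40 N, if the wrist force passes 120 N, or if a joint passes its speed limit or range.

ROBOT

A 7-joint arm with a two-finger parallel gripper is mounted at the origin on the work surface. World frame = base frame: x ahead of the robot, y to its left, z up, the work surface at z = 0. Lengths are in m, angles in degrees, forces in N, time in s.
With the tool pointing down it reaches from about 0.35 to 0.775 m from the base axis. Payload 3.1 kg.
Tool frame: the origin (TCP) lies on the centre line of the jaws, within the pads' length; the fingertips stand 8 mm ahead of it and the grasp point (between the pads) lies 11 mm behind it; z points along the fingers, y is the line along which they close (so a half turn about z gives the same grasp; the last joint's range is limited). The gripper opens to 85 mm and grips with 20 to 120 N. Pads are 22 mm wide; open, the fingers measure 114 mm over their backs; the gripper's body (76 mm by 85 mm) begins 54 mm behind the grasp point. The pads swing forward as they close: fully open they stand 13 mm farther back than shut.
Start: joints at [65.621, 17.813, 0.802, 86.603, -0.252, 75.585, -1.558], TCP at [0.206, -0.51, 0.239] pointing down, gripper open.
Joint ranges: [-154.91, 154.91], [-16.99, 109.72], [-72.82, 74.43], [7.12, 147.25], [-82.49, 262.49], [11.32, 116.49], [-174.64, 174.64]. Speed limits (degrees/s): [159.86, 159.86, 180, 180, 180, 180, 180].

INTERFACE

Orientations are given as a 3x3 rotation matrix whose columns are the frame's x, y, z axes.
In Python, from rig import ctrl gives the robot as it stands.
- The arm moves only by the tool drive_tool, never from a script. Its argument "targets" is one flat list of numbers, 7 for each row, row after row: the opening, from -1 (shut) to 1 (fully open), then the shift along the tool's x, y, z in m, then the turn, a rotation vector about the tool's x, y, z in degrees. In form: [hand, dx, dy, dz, ax, ay, az, hand, dx, dy, dz, ax, ay, az, ...]. A call has exactly 5 rows; each row shifts and turns the commanded pose from where the row before left it, along the tool's axes as they then stand; what a row does not reach is not made up. A row lasts 1/8 s, in which the tool goes at most 62.5 mm and 10.7 degrees, less where a joint would pass 70% of its speed; a pose out of reach is approached as far as the arm can. A call with a gripper value outside its range is refused whole. The fingers move at their own pace and stop on an object; "grip_force" is the grip in N (left out, the last holds). Time passes only in rows, so rows that do not move let the fingers close, or fill a call up. It gives the time, the measured TCP pose, the force, the opening and the grip force at its end, in the units of the state.
- ctrl.get_obs(): the state, without advancing time (a new reading comes with each control period).
- ctrl.get_image(name): name is "scene" or "top" or "wrist"; returns the picture (480x640x3 uint8, red, green, blue); there is no depth.
- ctrl.calibration(name): a dict with "mtx" (3x3 intrinsics, pixels), "k1" (the pictures are not rectified: a ray, as slopes to the right and down, at radius r is drawn at 1 + k1 r^2 times it, then the intrinsics apply), "world_from_camera" (4x4, takes a point from camera to world coordinates). Camera axes: x right, y down, z forward; pixel columns grow to the right and rows downward; lengths in m; the calibration is good to about 2 mm. A picture is of the moment at which its call begins: read the wrist's pose just before it. calibration takes no time and is no camera call; for the wrist camera it gives the pose at the moment of the call.
- ctrl.close_job(): hands the job in; it is judged then, once.
Trained networks look in the newest picture that a camera, given by its name, has taken for a name from the list of things; names that differ only in an ending like _2 or _b are one class to them, and where a whole thing is asked for, a point or a joint stands for the part that bears it (a point fixed in the world has none). Each returns a list of dicts, best first, with "p" (0 to 1); they miss things now and then, are a little off and sometimes report something else, mostly with a low value. They report only what shows in the picture. A call takes as long as a camera call.
- ctrl.regions_of(camera, target): "mask" (480x640 bool, what is visible of it) and "box" ([left, top, right, bottom] in pixels, round what is visible of it).
- ctrl.mark_of(camera, target): "xy" ([column, row] in pixels: a listed point, or the origin of a listed thing).
The state is a dict: "time_s": time; "joint_positions": joint angles; "joint_vel": joint speeds; "joint_torque": joint torques, N m; "ee_pos": TCP position; "eef_rot": TCP orientation; "contact_force": force on the tool from outside, world axes, zero at the start; "ft_torque": the same for the moment, N m; "finger_gap": finger opening in m; "grasp_force": force on a finger pad.
Only numpy, scipy, OpenCV 4.12 (cv2) and the standard library are available. Lean on these libraries where they do the work, as an engineer would, in place of code of your own. Each camera call takes 0.05 s, during which the arm holds its last target. There are 200 camera calls.

## Working session

There is one attempt and no reset: what is moved stays moved. The work goes in short steps, Python scripts to look and compute and a tool call to move; the robot and the scene stay as the last step left them, time stands still between calls to the robot, and variables do not carry over. Pictures are saved under pics/ and viewed, at most 10 in all, crops included, and the job is handed in when it is done.

Besides the shell and the picture viewer there is one more tool, called after "Emit:" by a JSON object that holds its "api" and its "payload", one argument or row to a line. drive_tool: Moves the arm, as the interface text tells. Its arguments: {"type":"object","properties":{"targets":{"type":"array","items":{"type":"number"}},"grip_force":{"type":"number"}},"required":["targets"]}

```bash
mkdir -p pics; ls; cat > h.py <<'E'
import numpy as np, cv2
from rig import ctrl
def ray(cam,xy):
    c=ctrl.calibration(cam);K=np.array(c["mtx"]);T=np.array(c["world_from_camera"])
    d=np.array([(xy[0]-K[0,2])/K[0,0],(xy[1]-K[1,2])/K[1,1]]);u=d.copy()
    for _ in range(20): u=d/(1+c["k1"]*(u@u))
    v=T[:3,:3]@np.r_[u,1]; return T[:3,3],v/np.linalg.norm(v)
def at_z(cam,xy,z):
    o,v=ray(cam,xy); return o+v*(z-o[2])/v[2]
def proj(cam,P):
    c=ctrl.calibration(cam);K=np.array(c["mtx"]);T=np.linalg.inv(np.array(c["world_from_camera"]))
    p=T[:3,:3]@np.array(P)+T[:3,3];u=p[:2]/p[2];u=u*(1+c["k1"]*(u@u));return u*[K[0,0],K[1,1]]+[K[0,2],K[1,2]]
E
python3 - <<'E'
from h import *
np.set_printoptions(precision=4,suppress=True)
o=ctrl.get_obs()
for k,v in o.items(): print(k,v)
ims=[]
H={'lid':.084,'knob_grip':.14,'bezel':.1205,'crate':0,'mat':0,'bishop':0,'oak':0,'tumbler':0}
for c in('top','scene'):
    im=ctrl.get_image(c);cv2.imwrite(f'pics/{c}0.png',im[:,:,::-1])
    for n,z in H.items():
        r=ctrl.mark_of(c,n)
        print(c,n,[(np.round(q['xy'],1),round(q['p'],2),at_z(c,q['xy'],z)[:2]) for q in r[:2]])
E
```

```text
pics
time_s 0.0
joint_positions [65.6211 17.8604  0.8002 86.6925 -0.2501 75.5827 -1.5582]
joint_vel [-0.1256  0.0294  0.0462  0.0607  0.0517 -0.0171 -0.0858]
joint_torque [  0.0003 -37.9909   0.1464 -23.059    0.0124   0.0139  -0.    ]
ee_pos [ 0.2057 -0.5093  0.2382]
eef_rot [[ 0.9272  0.3745 -0.001 ]
 [ 0.3745 -0.9272  0.0021]
 [-0.0001 -0.0023 -1.    ]]
contact_force [ 0.1897 -0.4737  0.2332]
ft_torque [-0.058  -0.0077 -0.0392]
grasp_force 0.0
finger_gap 0.08523399546259462
top lid [(array([427.1, 314.7]), 0.72, array([ 0.4719, -0.1869]))]
top knob_grip [(array([438.8, 313.1]), 0.72, array([ 0.4727, -0.1956]))]
top bezel [(array([434.1, 311. ]), 0.61, array([ 0.4771, -0.1921]))]
top crate []
top mat [(array([250.5, 313. ]), 0.86, array([0.4871, 0.1485]))]
top bishop [(array([317.5, 191.9]), 0.71, array([0.7346, 0.0076])), (array([226.6, 194.3]), 0.22, array([0.7354, 0.1989]))]
top oak [(array([440.8, 194. ]), 0.82, array([ 0.7214, -0.2496])), (array([317.8, 193.1]), 0.42, array([0.732, 0.007]))]
top tumbler [(array([228.2, 191.9]), 0.87, array([0.7406, 0.1956]))]
scene lid [(array([269.1, 209.1]), 0.89, array([ 0.4838, -0.1835]))]
scene knob_grip [(array([265.5, 182.2]), 0.72, array([ 0.4798, -0.1901]))]
scene bezel [(array([267.6, 189.9]), 0.94, array([ 0.4737, -0.1901]))]
scene crate [(array([273. , 243.6]), 0.72, array([ 0.4798, -0.1818]))]
scene mat [(array([425. , 395.5]), 0.74, array([0.7386, 0.1994])), (array([428.3, 286.2]), 0.68, array([0.4909, 0.1478]))]
scene bishop [(array([301.8, 350.8]), 0.7, array([0.7289, 0.002 ]))]
scene oak [(array([169.6, 304.2]), 0.73, array([ 0.7235, -0.2576]))]
scene tumbler [(array([427.7, 395.2]), 0.67, array([0.7366, 0.2029]))]
```

```bash
python3 - <<'E'
import cv2,numpy as np
a=cv2.imread('pics/top0.png');b=cv2.imread('pics/scene0.png')
cv2.imwrite('pics/both0.png',np.vstack([cv2.resize(a[130:430,120:560],(620,300*620//440)),])) 
cv2.imwrite('pics/s0.png',b)
E
```

```text
(no output)
```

View pics/top0.png

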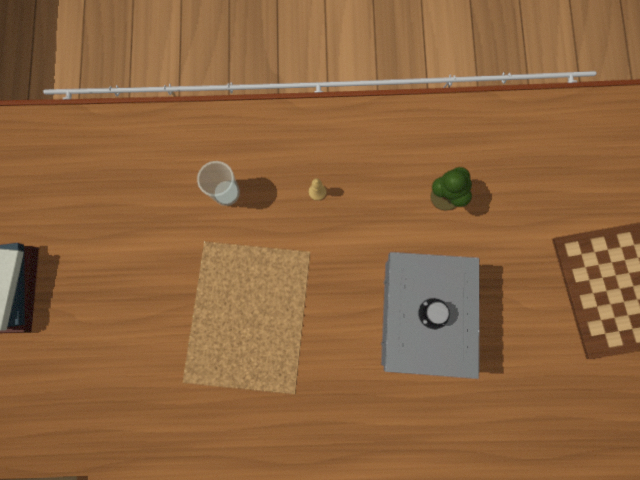

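View pics/scene0.png

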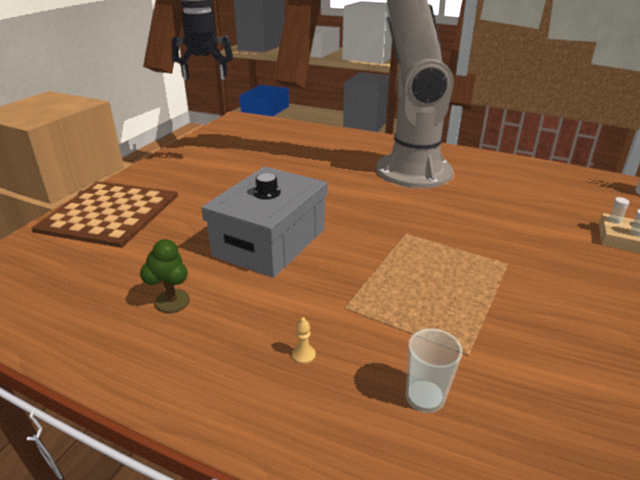

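The top view shows the crate and lid at about (432,315), knob (437,313), and the mat at (248,317) on bare shelf. The three ornaments are along row ~190, beyond the work area. The scene view agrees with the network marks.

```bash
python3 - <<'E'
from h import *
np.set_printoptions(precision=4,suppress=True)
def tri(n):
    A=np.zeros((3,3));b=np.zeros(3)
    for c in('top','scene'):
        q=ctrl.mark_of(c,n)[0]['xy'];o,v=ray(c,q);M=np.eye(3)-np.outer(v,v);A+=M;b+=M@o
    return np.linalg.solve(A,b)
for n in('knob_grip','bezel','lid'): print(n,tri(n))
def pts(n,z):
    m=ctrl.regions_of('top',n)[0]['mask'].astype(np.uint8)
    c=max(cv2.findContours(m,0,1)[0],key=cv2.contourArea)[:,0]
    h=cv2.convexHull(c)[:,0]
    return np.array([at_z('top',p,z)[:2] for p in h],np.float32)
for n,z in(('lid',.114),('mat',.003)): print(n,cv2.minAreaRect(pts(n,z)))
T=np.array(ctrl.calibration('wrist')["world_from_camera"]);o=ctrl.get_obs()
R=np.array(o['eef_rot']);print(R.T@(T[:3,3]-o['ee_pos']),R.T@T[:3,:3])
E
```

```text
knob_grip [ 0.4724 -0.1956  0.1358]
bezel [ 0.4764 -0.1903  0.122 ]
lid [ 0.4724 -0.1892  0.0767]
lid ((0.4732568860054016, -0.18852144479751587), (0.16195647418498993, 0.20878423750400543), 84.41732788085938)
mat ((0.48285341262817383, 0.15264073014259338), (0.22447462379932404, 0.2815890908241272), 82.41775512695312)
[ 0.0822  0.0003 -0.1347] [[-0.0005 -0.9479 -0.3186]
 [ 1.     -0.001   0.0014]
 [-0.0017 -0.3186  0.9479]]
```

Emit:
{"api": "drive_tool", "payload": {
  "targets": [1, 0.037, -0.0195, -0.006, 0, 0, 10, 1, 0.037, -0.0195, -0.006, 0, 0, 0, 1, 0.037, -0.0195, -0.006, 0, 0, 0, 1, 0.037, -0.0195, -0.006, 0, 0, 0, 1, 0.037, -0.0195, -0.006, 0, 0, 0],
  "grip_force": 30
}}

```text
time_s: 1.92
ee_pos: [0.3625, -0.3701, 0.2697]
eef_rot: [[0.978, 0.208, 0.0], [0.208, -0.978, -0.0], [0.0, 0.001, -1.0]]
contact_force: [0.8, -1.5, 0.6]
finger_gap: 0.0855
grasp_force: 0.0
```

```bash
python3 -c "
from h import *
print(ctrl.get_obs()['joint_positions'])"
```

```text
[ 47.62126854  13.3636177   -4.86065214  88.21104723   1.14993596
  78.44191807 -35.35282487]
```

Emit:
{"api": "drive_tool", "payload": {
  "targets": [1, 0.036, -0.038, 0, 0, 0, 0, 1, 0.036, -0.038, 0, 0, 0, 0, 1, 0.036, -0.038, 0, 0, 0, 0, 1, 0.037, -0.038, 0, 0, 0, 0, 1, 0, 0, 0, 0, 0, 0]
}}

```text
time_s: 2.55
ee_pos: [0.4745, -0.186, 0.2695]
eef_rot: [[0.976, 0.219, 0.002], [0.219, -0.976, 0.003], [0.003, -0.003, -1.0]]
contact_force: [-0.3, -0.2, 0.1]
finger_gap: 0.0853
grasp_force: 0.0
```

```bash
cat > w.py <<'E'
from h import *
np.set_printoptions(precision=4,suppress=True)
o=ctrl.get_obs();print(o['time_s'],o['ee_pos'],np.degrees(np.arctan2(o['eef_rot'][1][0],o['eef_rot'][0][0])),np.array(o['joint_positions'])[-1],o['contact_force'],o['ft_torque'])
im=ctrl.get_image('wrist')
import sys
for n,z in {'knob_grip':.14,'bezel':.1205,'lid':.084}.items():
    print(n,[(np.round(q['xy'],1),round(q['p'],2),at_z('wrist',q['xy'],z)[:2]) for q in ctrl.mark_of('wrist',n)[:2]])
for n,p in(('grasp',[0,0,-.011]),):
    print(proj('wrist',np.array(o['ee_pos'])+np.array(o['eef_rot'])@p))
cv2.imwrite(f'pics/{sys.argv[1]}.png',im[:,:,::-1])
E
python3 w.py w1
```

```text
2.55 [ 0.4745 -0.186   0.2695] 12.631945665585231 -60.45638810192716 [-0.3011 -0.1557  0.0745] [0.0096 0.09   0.011 ]
knob_grip [(array([322. , 232.6]), 0.79, array([ 0.4702, -0.1981]))]
bezel [(array([321.9, 225.6]), 0.92, array([ 0.4699, -0.1997]))]
lid [(array([324.3, 215.3]), 0.57, array([ 0.47  , -0.2033]))]
[298.7376 316.6303]
```

View pics/w1.png

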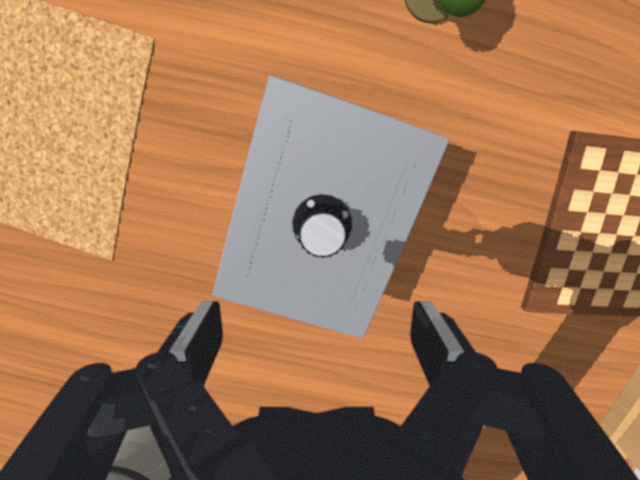

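The wrist picture shows the knob top centred at about (324,235), the bezel round (322,224), and the open fingertips symmetric about column 317. The arm was still settling, so I'll measure again at rest.

```bash
python3 w.py w2;python3 -c "
from h import *
print(ctrl.get_obs()['ee_pos'],ctrl.get_obs()['eef_rot'])"
```

```text
2.75 [ 0.471  -0.1939  0.2692] 11.83292778762872 -60.43174759469986 [-0.2347 -0.3473 -0.7753] [-0.0016  0.0469  0.0243]
knob_grip [(array([310.4, 224.9]), 0.75, array([ 0.4739, -0.1893]))]
bezel [(array([312.4, 216.6]), 0.74, array([ 0.4761, -0.1901]))]
lid [(array([315.4, 208.4]), 0.9, array([ 0.4753, -0.1927])), (array([312.6, 223.7]), 0.18, array([ 0.4594, -0.1932]))]
[316.0552 326.6947]
[ 0.4711931 -0.1934824  0.2692748] [[ 9.78721432e-01  2.05193364e-01 -2.04605008e-04]
 [ 2.05193291e-01 -9.78721413e-01 -3.31114375e-04]
 [-2.68193775e-04  2.82085161e-04 -9.99999924e-01]]
```

Emit:
{"api": "drive_tool", "payload": {
  "targets": [1, 0.0041, -0.0025, 0.022, 0, 0, 0, 1, 0, 0, 0.026, 0, 0, 0, 1, 0, 0, 0.026, 0, 0, 0, 1, 0, 0, 0.022, 0, 0, 0, 1, 0, 0, 0, 0, 0, 0]
}}

```text
time_s: 3.58
ee_pos: [0.4735, -0.189, 0.1716]
eef_rot: [[0.978, 0.207, -0.004], [0.207, -0.978, 0.001], [-0.004, -0.002, -1.0]]
contact_force: [-0.6, 0.5, 0.6]
finger_gap: 0.0852
grasp_force: 0.0
```

```bash
python3 -c "
from h import *
ctrl.get_image('top');ctrl.get_image('top');ctrl.get_image('top')";python3 w.py w3
```

```text
3.725 [ 0.476  -0.1895  0.1745] 11.956226100948902 -61.96915902864396 [-0.6063 -0.1348  0.0528] [-0.0446  0.0064 -0.0223]
knob_grip [(array([316.4, 283.6]), 0.94, array([ 0.4741, -0.1905]))]
bezel [(array([318.7, 267.3]), 0.93, array([ 0.4757, -0.1915]))]
lid [(array([315.8, 248.2]), 0.61, array([ 0.4742, -0.19  ]))]
[315.9017 326.4225]
```

View pics/w3.png

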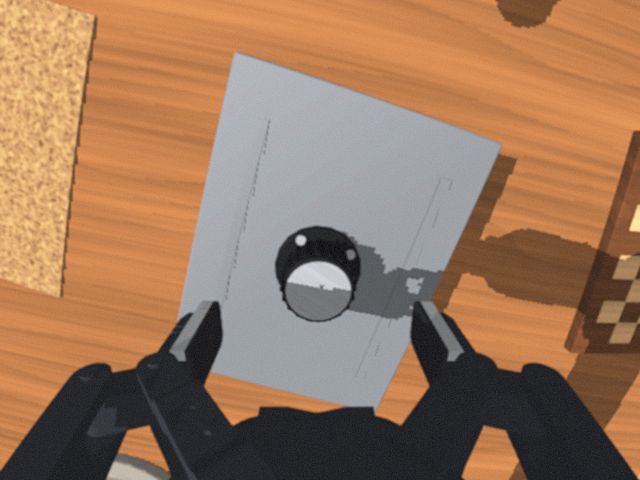

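The knob top is a circle at (319,291), radius ~34 px. The fingertips are symmetric at column 317, so only a millimetre-size correction is needed before descending.

Emit:
{"api": "drive_tool", "payload": {
  "targets": [1, -0.0015, 0.001, 0.014, 0, 0, 0, 1, 0, 0, 0.014, 0, 0, 0, 1, 0, 0, 0.0135, 0, 0, 0, 1, 0, 0, 0, 0, 0, 0, 1, 0, 0, 0, 0, 0, 0]
}}

```text
time_s: 4.55
ee_pos: [0.4742, -0.1902, 0.1318]
eef_rot: [[0.978, 0.208, 0.0], [0.208, -0.978, -0.0], [0.0, 0.0, -1.0]]
contact_force: [-0.8, -0.2, 0.5]
finger_gap: 0.0855
grasp_force: 0.0
```

Emit:
{"api": "drive_tool", "payload": {
  "targets": [0.3, 0, 0, 0, 0, 0, 0, 0.1, 0, 0, 0, 0, 0, 0, -0.1, 0, 0, 0, 0, 0, 0, -0.3, 0, 0, 0, 0, 0, 0, -0.3, 0, 0, 0, 0, 0, 0],
  "grip_force": 30
}}

```text
time_s: 5.18
ee_pos: [0.4744, -0.1906, 0.1324]
eef_rot: [[0.978, 0.208, 0.001], [0.208, -0.978, -0.001], [0.001, 0.001, -1.0]]
contact_force: [-0.4, -0.4, 3.4]
finger_gap: 0.039
grasp_force: 30.0
```

```bash
python3 w.py w4; python3 -c "
from h import *
print(ctrl.get_obs())
im=ctrl.get_image('scene')
cv2.imwrite('pics/s4.png',cv2.resize(im[130:290,170:350],None,fx=3,fy=3)[:,:,::-1])"
```

```text
5.175 [ 0.4744 -0.1906  0.1324] 11.984334315877609 -62.39014178391701 [-0.4464 -0.4071  3.4201] [-0.1133  0.1526  0.0178]
knob_grip [(array([314.6, 320.6]), 0.97, array([ 0.475 , -0.1902]))]
bezel [(array([317.9, 302.6]), 0.63, array([ 0.4732, -0.1922]))]
lid [(array([315.6, 266.2]), 0.85, array([ 0.4767, -0.1903])), (array([316.1, 325.4]), 0.3, array([ 0.4365, -0.1991]))]
[315.232  326.2852]
{'time_s': 5.375, 'joint_positions': array([ 30.26412263,  18.98400804, -12.91136035, 101.36678396,
         4.84093486,  60.12005676, -62.39220178]), 'joint_vel': array([-0.04792738, -0.09146092, -0.00341476,  0.13979985,  0.02394115,
       -0.04817229,  0.04128096]), 'joint_torque': array([-5.16109150e-01, -3.31816149e+01, -2.02730678e+00, -1.89540017e+01,
       -3.32883680e-01, -2.18776222e-01, -2.86845927e-02]), 'ee_pos': array([ 0.47434645, -0.19058018,  0.13236138]), 'eef_rot': array([[ 9.78198784e-01,  2.07668726e-01,  9.16566152e-04],
       [ 2.07669471e-01, -9.78198720e-01, -8.09712157e-04],
       [ 7.28431944e-04,  9.82402256e-04, -9.99999252e-01]]), 'contact_force': array([-1.44643101, -0.60534016,  4.92937383]), 'ft_torque': array([-0.2233797 ,  0.21031756,  0.00733562]), 'grasp_force': 30.065889358520508, 'finger_gap': 0.039087564179325913}
```

View pics/s4.png

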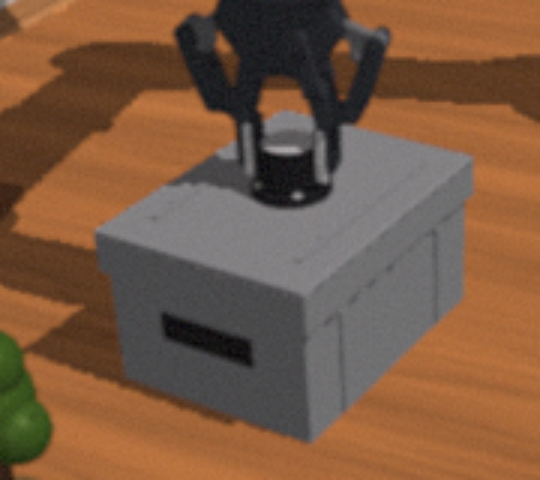

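The knob is gripped squarely, with the pads above the bezel and the lid seated. Now I turn anticlockwise (negative az) and read the torque after each step.

Emit:
{"api": "drive_tool", "payload": {
  "targets": [-0.3, 0, 0, 0, 0, 0, -3, -0.3, 0, 0, 0, 0, 0, -3, -0.3, 0, 0, 0, 0, 0, -3, -0.3, 0, 0, 0, 0, 0, -3, -0.3, 0, 0, 0, 0, 0, -2]
}}

```text
time_s: 6.05
ee_pos: [0.4743, -0.1905, 0.1324]
eef_rot: [[0.899, 0.439, 0.001], [0.439, -0.899, -0.0], [0.0, 0.001, -1.0]]
contact_force: [-1.6, -0.3, 6.3]
finger_gap: 0.0389
grasp_force: 30.3
```

```bash
cat > t.py <<'E'
from h import *
o=ctrl.get_obs();R=np.array(o['eef_rot'])
print(round(o['time_s'],2),'yaw',round(np.degrees(np.arctan2(R[1,0],R[0,0])),1),'j7',round(o['joint_positions'][6],1),'M',np.round(o['ft_torque'],3),'t7',round(o['joint_torque'][6],3),'F',np.round(o['contact_force'],1),np.round(o['ee_pos'],4))
E
python3 t.py
```

```text
6.05 yaw 26.0 j7 -49.2 M [-0.143  0.212 -0.004] t7 -0.16 F [-1.6 -0.3  6.3] [ 0.4743 -0.1905  0.1324]
```

Emit:
{"api": "drive_tool", "payload": {
  "targets": [-0.3, 0, 0, 0, 0, 0, -1, -0.3, 0, 0, 0, 0, 0, -1, -0.3, 0, 0, 0, 0, 0, -1, -0.3, 0, 0, 0, 0, 0, -1, -0.3, 0, 0, 0, 0, 0, -1]
}}

```text
time_s: 6.68
ee_pos: [0.4742, -0.1905, 0.1324]
eef_rot: [[0.857, 0.515, 0.001], [0.515, -0.857, -0.001], [0.0, 0.001, -1.0]]
contact_force: [-1.3, -1.3, 5.8]
finger_gap: 0.0392
grasp_force: 30.3
```

```bash
python3 t.py
```

```text
6.67 yaw 31.0 j7 -44.6 M [-0.134  0.306 -0.126] t7 -0.026 F [-1.3 -1.3  5.8] [ 0.4742 -0.1905  0.1324]
```

```bash
cat > t.py <<'E'
from h import *
M=[];T=[]
for i in range(4):
    o=ctrl.get_obs();M.append(o['ft_torque'][2]);T.append(o['joint_torque'][6])
    if i<3: ctrl.get_image('top')
R=np.array(o['eef_rot'])
print(round(o['time_s'],2),'yaw',round(np.degrees(np.arctan2(R[1,0],R[0,0])),1),'Mz',np.round(M,3),round(np.mean(M),3),'t7',np.round(T,3),'F',np.round(o['contact_force'],1),np.round(o['ee_pos'],4))
E
python3 t.py
```

```text
6.83 yaw 31.0 Mz [-0.126 -0.008  0.083 -0.013] -0.016 t7 [-0.026  0.072  0.024 -0.01 ] F [-2.2 -0.9  6. ] [ 0.4744 -0.1904  0.1324]
```

Emit:
{"api": "drive_tool", "payload": {
  "targets": [-0.3, 0, 0, 0, 0, 0, -1, -0.3, 0, 0, 0, 0, 0, -1, -0.3, 0, 0, 0, 0, 0, -1, -0.3, 0, 0, 0, 0, 0, -1, -0.3, 0, 0, 0, 0, 0, -1]
}}

```text
time_s: 7.45
ee_pos: [0.4742, -0.1904, 0.1324]
eef_rot: [[0.809, 0.588, 0.001], [0.588, -0.809, -0.0], [0.0, 0.001, -1.0]]
contact_force: [-0.9, -0.2, 5.4]
finger_gap: 0.039
grasp_force: 30.2
```

```bash
python3 t.py
```

```text
7.6 yaw 36.0 Mz [-0.096  0.033  0.019 -0.032] -0.019 t7 [-0.08   0.055  0.012 -0.02 ] F [-1.4 -0.6  7.1] [ 0.4742 -0.1904  0.1324]
```

Emit:
{"api": "drive_tool", "payload": {
  "targets": [-0.3, 0, 0, 0, 0, 0, -1, -0.3, 0, 0, 0, 0, 0, -1, -0.3, 0, 0, 0, 0, 0, -1, -0.3, 0, 0, 0, 0, 0, -1, -0.3, 0, 0, 0, 0, 0, -1]
}}

```text
time_s: 8.22
ee_pos: [0.4743, -0.1904, 0.1324]
eef_rot: [[0.755, 0.656, 0.001], [0.656, -0.755, -0.0], [0.0, 0.001, -1.0]]
contact_force: [-0.7, -0.3, 6.1]
finger_gap: 0.0388
grasp_force: 30.2
```

```bash
python3 t.py
```

```text
8.38 yaw 41.0 Mz [-0.113  0.01   0.026  0.068] -0.002 t7 [-0.042  0.073  0.026 -0.012] F [-0.9 -0.6  6. ] [ 0.4742 -0.1904  0.1324]
```

Drag reads about -0.11 N m while turning and ~0 when holding, so the first sample after motion carries the signal. Continuing.

Emit:
{"api": "drive_tool", "payload": {
  "targets": [-0.3, 0, 0, 0, 0, 0, -1, -0.3, 0, 0, 0, 0, 0, -1, -0.3, 0, 0, 0, 0, 0, -1, -0.3, 0, 0, 0, 0, 0, -1, -0.3, 0, 0, 0, 0, 0, -1]
}}

```text
time_s: 9.0
ee_pos: [0.4743, -0.1904, 0.1324]
eef_rot: [[0.695, 0.719, 0.001], [0.719, -0.695, -0.0], [0.0, 0.001, -1.0]]
contact_force: [-1.2, -1.1, 4.9]
finger_gap: 0.0392
grasp_force: 30.3
```

```bash
python3 t.py
```

```text
9.15 yaw 46.0 Mz [-0.074 -0.066  0.037  0.025] -0.02 t7 [-0.019  0.069  0.019 -0.012] F [-1.1 -0.2  5.8] [ 0.4742 -0.1903  0.1323]
```

Emit:
{"api": "drive_tool", "payload": {
  "targets": [-0.3, 0, 0, 0, 0, 0, -1, -0.3, 0, 0, 0, 0, 0, -1, -0.3, 0, 0, 0, 0, 0, -1, -0.3, 0, 0, 0, 0, 0, -1, -0.3, 0, 0, 0, 0, 0, -1]
}}

```text
time_s: 9.78
ee_pos: [0.4741, -0.1903, 0.1324]
eef_rot: [[0.629, 0.777, 0.0], [0.777, -0.629, -0.0], [-0.0, 0.001, -1.0]]
contact_force: [-1.1, -0.5, 6.3]
finger_gap: 0.0391
grasp_force: 30.3
```

```bash
python3 t.py
```

```text
9.93 yaw 51.0 Mz [-0.078 -0.011  0.013  0.036] -0.01 t7 [-0.057  0.032  0.002 -0.021] F [-2.3  0.4  5.6] [ 0.4742 -0.1903  0.1324]
```

Emit:
{"api": "drive_tool", "payload": {
  "targets": [-0.3, 0, 0, 0, 0, 0, -1, -0.3, 0, 0, 0, 0, 0, -1, -0.3, 0, 0, 0, 0, 0, -1, -0.3, 0, 0, 0, 0, 0, -1, -0.3, 0, 0, 0, 0, 0, -1]
}}

```text
time_s: 10.55
ee_pos: [0.4741, -0.1903, 0.1324]
eef_rot: [[0.559, 0.829, 0.0], [0.829, -0.559, -0.0], [-0.0, 0.001, -1.0]]
contact_force: [-0.4, -0.5, 5.5]
finger_gap: 0.0388
grasp_force: 30.2
```

```bash
python3 t.py
```

```text
10.7 yaw 56.0 Mz [-0.065 -0.044  0.015  0.031] -0.016 t7 [-0.064  0.059  0.001 -0.027] F [-1.9 -0.4  5.7] [ 0.4741 -0.1903  0.1323]
```

Emit:
{"api": "drive_tool", "payload": {
  "targets": [-0.3, 0, 0, 0, 0, 0, -1, -0.3, 0, 0, 0, 0, 0, -1, -0.3, 0, 0, 0, 0, 0, -1, -0.3, 0, 0, 0, 0, 0, -1, -0.3, 0, 0, 0, 0, 0, -1]
}}

```text
time_s: 11.32
ee_pos: [0.4742, -0.1903, 0.1324]
eef_rot: [[0.485, 0.875, 0.001], [0.875, -0.485, -0.0], [-0.0, 0.001, -1.0]]
contact_force: [-0.4, 0.3, 5.7]
finger_gap: 0.0386
grasp_force: 30.3
```

```bash
python3 t.py
```

```text
11.47 yaw 61.0 Mz [-0.06  -0.025  0.025  0.047] -0.003 t7 [-0.02   0.073  0.02  -0.013] F [-1.6 -0.1  5.3] [ 0.4742 -0.1903  0.1324]
```

Emit:
{"api": "drive_tool", "payload": {
  "targets": [-0.3, 0, 0, 0, 0, 0, -1, -0.3, 0, 0, 0, 0, 0, -1, -0.3, 0, 0, 0, 0, 0, -1, -0.3, 0, 0, 0, 0, 0, -1, -0.3, 0, 0, 0, 0, 0, -1]
}}

```text
time_s: 12.1
ee_pos: [0.474, -0.1902, 0.1324]
eef_rot: [[0.407, 0.914, 0.0], [0.914, -0.407, -0.0], [-0.0, 0.0, -1.0]]
contact_force: [-2.0, -0.1, 6.9]
finger_gap: 0.0391
grasp_force: 30.4
```

```bash
python3 t.py
```

```text
12.25 yaw 66.0 Mz [-0.094  0.048  0.048  0.071] 0.018 t7 [-0.057  0.047 -0.    -0.036] F [-3.  -0.1  6.9] [ 0.4741 -0.1902  0.1324]
```

Emit:
{"api": "drive_tool", "payload": {
  "targets": [-0.3, 0, 0, 0, 0, 0, -1, -0.3, 0, 0, 0, 0, 0, -1, -0.3, 0, 0, 0, 0, 0, -1, -0.3, 0, 0, 0, 0, 0, -1, -0.3, 0, 0, 0, 0, 0, -1]
}}

```text
time_s: 12.88
ee_pos: [0.474, -0.1902, 0.1324]
eef_rot: [[0.326, 0.946, 0.0], [0.946, -0.326, -0.0], [-0.0, 0.0, -1.0]]
contact_force: [-1.9, 0.2, 5.9]
finger_gap: 0.0389
grasp_force: 30.3
```

```bash
python3 t.py
```

```text
13.03 yaw 71.0 Mz [-0.086  0.041  0.068  0.034] 0.014 t7 [-0.059  0.057  0.003 -0.027] F [-2.7 -0.8  7.1] [ 0.474  -0.1902  0.1324]
```

Emit:
{"api": "drive_tool", "payload": {
  "targets": [-0.3, 0, 0, 0, 0, 0, -1, -0.3, 0, 0, 0, 0, 0, -1, -0.3, 0, 0, 0, 0, 0, -1, -0.3, 0, 0, 0, 0, 0, -1, -0.3, 0, 0, 0, 0, 0, -1]
}}

```text
time_s: 13.65
ee_pos: [0.4741, -0.1902, 0.1324]
eef_rot: [[0.242, 0.97, 0.0], [0.97, -0.242, -0.0], [-0.0, 0.0, -1.0]]
contact_force: [-0.9, -0.4, 6.3]
finger_gap: 0.0389
grasp_force: 30.3
```

```bash
python3 t.py
```

```text
13.8 yaw 76.0 Mz [-0.07  -0.003 -0.002 -0.017] -0.023 t7 [-0.029  0.08   0.028 -0.009] F [-1.3 -0.3  6.3] [ 0.4741 -0.1902  0.1324]
```

Emit:
{"api": "drive_tool", "payload": {
  "targets": [-0.3, 0, 0, 0, 0, 0, -1, -0.3, 0, 0, 0, 0, 0, -1, -0.3, 0, 0, 0, 0, 0, -1, -0.3, 0, 0, 0, 0, 0, -1, -0.3, 0, 0, 0, 0, 0, -1]
}}

```text
time_s: 14.42
ee_pos: [0.474, -0.1902, 0.1324]
eef_rot: [[0.157, 0.988, -0.0], [0.988, -0.157, -0.0], [-0.0, -0.0, -1.0]]
contact_force: [-2.8, -0.4, 7.1]
finger_gap: 0.0386
grasp_force: 30.4
```

```bash
python3 t.py
```

```text
14.57 yaw 81.0 Mz [-0.007  0.029  0.07   0.035] 0.032 t7 [-0.039  0.041  0.006 -0.031] F [-1.3  0.1  5.8] [ 0.4741 -0.1902  0.1324]
```

Emit:
{"api": "drive_tool", "payload": {
  "targets": [-0.3, 0, 0, 0, 0, 0, -1, -0.3, 0, 0, 0, 0, 0, -1, -0.3, 0, 0, 0, 0, 0, -1, -0.3, 0, 0, 0, 0, 0, -1, -0.3, 0, 0, 0, 0, 0, -1]
}}

```text
time_s: 15.2
ee_pos: [0.474, -0.1902, 0.1324]
eef_rot: [[0.07, 0.998, 0.0], [0.998, -0.07, -0.0], [-0.0, 0.0, -1.0]]
contact_force: [-1.6, -0.0, 6.7]
finger_gap: 0.039
grasp_force: 30.3
```

```bash
python3 t.py
```

```text
15.35 yaw 86.0 Mz [-0.051 -0.013 -0.01  -0.027] -0.025 t7 [-0.023  0.075  0.034 -0.007] F [-1.3 -0.3  6.2] [ 0.4739 -0.1902  0.1324]
```

Emit:
{"api": "drive_tool", "payload": {
  "targets": [-0.3, 0, 0, 0, 0, 0, -1, -0.3, 0, 0, 0, 0, 0, -1, -0.3, 0, 0, 0, 0, 0, -1, -0.3, 0, 0, 0, 0, 0, -1, -0.3, 0, 0, 0, 0, 0, -1]
}}

```text
time_s: 15.98
ee_pos: [0.474, -0.1902, 0.1324]
eef_rot: [[-0.017, 1.0, 0.0], [1.0, 0.017, -0.0], [-0.0, -0.0, -1.0]]
contact_force: [-2.2, -0.6, 6.0]
finger_gap: 0.0392
grasp_force: 30.3
```

```bash
python3 t.py
```

```text
16.12 yaw 91.0 Mz [-0.075 -0.07  -0.006  0.058] -0.023 t7 [-0.026  0.069  0.015 -0.018] F [-2.5 -0.4  6.1] [ 0.4739 -0.1902  0.1324]
```

Emit:
{"api": "drive_tool", "payload": {
  "targets": [-0.3, 0, 0, 0, 0, 0, -1, -0.3, 0, 0, 0, 0, 0, -1, -0.3, 0, 0, 0, 0, 0, -1, -0.3, 0, 0, 0, 0, 0, -1, -0.3, 0, 0, 0, 0, 0, -1]
}}

```text
time_s: 16.75
ee_pos: [0.4739, -0.1902, 0.1324]
eef_rot: [[-0.104, 0.995, -0.0], [0.995, 0.104, -0.0], [-0.0, -0.0, -1.0]]
contact_force: [-2.4, 0.9, 6.9]
finger_gap: 0.0393
grasp_force: 30.4
```

```bash
python3 t.py
```

```text
16.9 yaw 96.0 Mz [-0.088  0.005  0.04   0.056] 0.003 t7 [-0.024  0.056  0.011 -0.025] F [-2.6 -0.1  5.6] [ 0.4739 -0.1902  0.1324]
```

Emit:
{"api": "drive_tool", "payload": {
  "targets": [-0.3, 0, 0, 0, 0, 0, -1, -0.3, 0, 0, 0, 0, 0, -1, -0.3, 0, 0, 0, 0, 0, -1, -0.3, 0, 0, 0, 0, 0, -1, -0.3, 0, 0, 0, 0, 0, -1]
}}

```text
time_s: 17.52
ee_pos: [0.4739, -0.1902, 0.1324]
eef_rot: [[-0.191, 0.982, -0.0], [0.982, 0.191, -0.0], [-0.0, -0.0, -1.0]]
contact_force: [-2.3, -0.6, 7.2]
finger_gap: 0.0392
grasp_force: 30.3
```

```bash
python3 t.py
```

```text
17.68 yaw 101.0 Mz [-0.082 -0.026  0.013  0.019] -0.019 t7 [-0.029  0.069  0.028 -0.014] F [-1.9  0.4  7. ] [ 0.4738 -0.1902  0.1324]
```

Emit:
{"api": "drive_tool", "payload": {
  "targets": [-0.3, 0, 0, 0, 0, 0, -1, -0.3, 0, 0, 0, 0, 0, -1, -0.3, 0, 0, 0, 0, 0, -1, -0.3, 0, 0, 0, 0, 0, -1, -0.3, 0, 0, 0, 0, 0, -1]
}}

```text
time_s: 18.3
ee_pos: [0.4739, -0.1902, 0.1324]
eef_rot: [[-0.276, 0.961, -0.0], [0.961, 0.276, -0.0], [-0.0, -0.0, -1.0]]
contact_force: [-2.4, -0.0, 6.2]
finger_gap: 0.0388
grasp_force: 30.4
```

```bash
python3 t.py
```

```text
18.45 yaw 106.0 Mz [-0.041  0.065  0.1   -0.015] 0.027 t7 [-0.052  0.045 -0.013 -0.04 ] F [-3.7  0.2  5.8] [ 0.4738 -0.1902  0.1324]
```

Emit:
{"api": "drive_tool", "payload": {
  "targets": [-0.3, 0, 0, 0, 0, 0, -1, -0.3, 0, 0, 0, 0, 0, -1, -0.3, 0, 0, 0, 0, 0, -1, -0.3, 0, 0, 0, 0, 0, -1, -0.3, 0, 0, 0, 0, 0, -1]
}}

```text
time_s: 19.08
ee_pos: [0.4737, -0.1901, 0.1323]
eef_rot: [[-0.359, 0.933, -0.001], [0.933, 0.359, -0.0], [0.0, -0.001, -1.0]]
contact_force: [-2.1, -0.2, 7.8]
finger_gap: 0.0389
grasp_force: 30.4
```

```bash
python3 t.py
```

```text
19.23 yaw 111.0 Mz [0.094 0.065 0.158 0.165] 0.12 t7 [-0.149 -0.045 -0.088 -0.121] F [-2.6  0.3  7.5] [ 0.4739 -0.1901  0.1324]
```

Emit:
{"api": "drive_tool", "payload": {
  "targets": [-0.3, 0, 0, 0, 0, 0, -1, -0.3, 0, 0, 0, 0, 0, -1, -0.3, 0, 0, 0, 0, 0, -1, -0.3, 0, 0, 0, 0, 0, -1, -0.3, 0, 0, 0, 0, 0, -1]
}}

```text
time_s: 19.85
ee_pos: [0.4737, -0.1902, 0.1323]
eef_rot: [[-0.439, 0.899, -0.001], [0.899, 0.439, -0.0], [0.0, -0.001, -1.0]]
contact_force: [-2.3, -0.5, 6.8]
finger_gap: 0.0392
grasp_force: 30.4
```

```bash
python3 t.py
```

```text
20.0 yaw 116.0 Mz [-0.046  0.097  0.117  0.13 ] 0.075 t7 [-0.093 -0.021 -0.073 -0.106] F [-1.8 -0.6  7.3] [ 0.4737 -0.1901  0.1323]
```

The notch shows: at yaw 111° the torque reversed (+0.12 N m held). I'll creep on to find the centre.

Emit:
{"api": "drive_tool", "payload": {
  "targets": [-0.3, 0, 0, 0, 0, 0, -0.5, -0.3, 0, 0, 0, 0, 0, -0.5, -0.3, 0, 0, 0, 0, 0, -0.5, -0.3, 0, 0, 0, 0, 0, -0.5, -0.3, 0, 0, 0, 0, 0, 0]
}}

```text
time_s: 20.62
ee_pos: [0.4737, -0.1901, 0.1323]
eef_rot: [[-0.47, 0.883, -0.001], [0.883, 0.47, -0.0], [0.0, -0.001, -1.0]]
contact_force: [-2.8, -0.1, 7.4]
finger_gap: 0.0392
grasp_force: 30.4
```

```bash
python3 t.py
```

```text
20.77 yaw 118.0 Mz [0.099 0.123 0.079 0.135] 0.109 t7 [-0.081 -0.086 -0.085 -0.085] F [-2.4 -0.8  6.2] [ 0.4737 -0.1902  0.1323]
```

Emit:
{"api": "drive_tool", "payload": {
  "targets": [-0.3, 0, 0, 0, 0, 0, -0.5, -0.3, 0, 0, 0, 0, 0, -0.5, -0.3, 0, 0, 0, 0, 0, -0.5, -0.3, 0, 0, 0, 0, 0, -0.5, -0.3, 0, 0, 0, 0, 0, 0]
}}

```text
time_s: 21.4
ee_pos: [0.4737, -0.1902, 0.1323]
eef_rot: [[-0.5, 0.866, -0.001], [0.866, 0.5, -0.0], [0.0, -0.001, -1.0]]
contact_force: [-3.1, 0.2, 6.9]
finger_gap: 0.0387
grasp_force: 30.4
```

```bash
python3 t.py
```

```text
21.55 yaw 120.0 Mz [ 0.02  -0.002  0.02   0.017] 0.014 t7 [0.016 0.011 0.012 0.012] F [-2.9 -0.2  7.7] [ 0.4737 -0.1902  0.1323]
```

Torque fell to ~0 at yaw 120°, so this is about the centre. I'll let go so the knob centres itself, then regrip.

Emit:
{"api": "drive_tool", "payload": {
  "targets": [0.3, 0, 0, 0, 0, 0, 0, 0.3, 0, 0, 0, 0, 0, 0, 0.3, 0, 0, 0, 0, 0, 0, 0.3, 0, 0, 0, 0, 0, 0, 0.3, 0, 0, 0, 0, 0, 0]
}}

```text
time_s: 22.18
ee_pos: [0.474, -0.1901, 0.1317]
eef_rot: [[-0.5, 0.866, -0.0], [0.866, 0.5, 0.0], [0.0, -0.0, -1.0]]
contact_force: [0.9, -0.2, -0.1]
finger_gap: 0.0554
grasp_force: 0.0
```

Emit:
{"api": "drive_tool", "payload": {
  "targets": [0.1, 0, 0, 0, 0, 0, 0, -0.1, 0, 0, 0, 0, 0, 0, -0.3, 0, 0, 0, 0, 0, 0, -0.3, 0, 0, 0, 0, 0, 0, -0.3, 0, 0, 0, 0, 0, 0],
  "grip_force": 30
}}

```text
time_s: 22.8
ee_pos: [0.4738, -0.1903, 0.132]
eef_rot: [[-0.5, 0.866, -0.0], [0.866, 0.5, -0.0], [-0.0, -0.001, -1.0]]
contact_force: [-2.0, 0.5, 4.1]
finger_gap: 0.0389
grasp_force: 30.1
```

```bash
python3 t.py
```

```text
22.95 yaw 120.0 Mz [ 0.027 -0.017 -0.002  0.038] 0.011 t7 [-0.019 -0.019 -0.019 -0.019] F [-3.1  0.5  5. ] [ 0.4739 -0.1903  0.132 ]
```

Emit:
{"api": "drive_tool", "payload": {
  "targets": [-0.3, 0, 0, -0.001, 0, 0, 0, -0.3, 0, 0, -0.001, 0, 0, 0, -0.3, 0, 0, -0.001, 0, 0, 0, -0.3, 0, 0, -0.001, 0, 0, 0, -0.3, 0, 0, 0, 0, 0, 0]
}}

```text
time_s: 23.58
ee_pos: [0.4741, -0.1901, 0.1357]
eef_rot: [[-0.5, 0.866, 0.0], [0.866, 0.5, 0.0], [0.0, 0.0, -1.0]]
contact_force: [-0.7, 0.6, -5.1]
finger_gap: 0.0388
grasp_force: 30.7
```

```bash
python3 t.py
```

```text
23.73 yaw 120.0 Mz [0.049 0.014 0.01  0.014] 0.022 t7 [ 0.001  0.     0.    -0.   ] F [-0.3 -0.1 -4.2] [ 0.474  -0.1901  0.1358]
```

It carries only the lid's weight (-4.2 N) at 4 mm of lift, so the latch is free. Lifting on.

Emit:
{"api": "drive_tool", "payload": {
  "targets": [-0.3, 0, 0, -0.002, 0, 0, 0, -0.3, 0, 0, -0.002, 0, 0, 0, -0.3, 0, 0, -0.002, 0, 0, 0, -0.3, 0, 0, -0.002, 0, 0, 0, -0.3, 0, 0, -0.002, 0, 0, 0]
}}

```text
time_s: 24.35
ee_pos: [0.4741, -0.1902, 0.146]
eef_rot: [[-0.5, 0.866, 0.0], [0.866, 0.5, -0.0], [-0.0, 0.0, -1.0]]
contact_force: [0.7, 0.7, -3.9]
finger_gap: 0.0388
grasp_force: 30.7
```

Emit:
{"api": "drive_tool", "payload": {
  "targets": [-0.3, 0, 0, -0.003, 0, 0, 0, -0.3, 0, 0, -0.005, 0, 0, 0, -0.3, 0, 0, -0.006, 0, 0, 0, -0.3, 0, 0, -0.006, 0, 0, 0, -0.3, 0, 0, -0.006, 0, 0, 0]
}}

```text
time_s: 24.98
ee_pos: [0.4741, -0.1902, 0.1723]
eef_rot: [[-0.5, 0.866, 0.0], [0.866, 0.5, -0.0], [-0.0, 0.0, -1.0]]
contact_force: [1.3, 0.1, -4.7]
finger_gap: 0.0389
grasp_force: 30.7
```

Emit:
{"api": "drive_tool", "payload": {
  "targets": [-0.3, 0, 0, -0.008, 0, 0, 0, -0.3, 0, 0, -0.01, 0, 0, 0, -0.3, 0, 0, -0.01, 0, 0, 0, -0.3, 0, 0, -0.008, 0, 0, 0, -0.3, 0, 0, 0, 0, 0, 0]
}}

```text
time_s: 25.6
ee_pos: [0.4746, -0.1903, 0.2087]
eef_rot: [[-0.5, 0.866, 0.002], [0.866, 0.5, -0.001], [-0.002, 0.001, -1.0]]
contact_force: [0.1, 0.4, -4.1]
finger_gap: 0.0392
grasp_force: 30.7
```

```bash
python3 t.py; python3 - <<'E'
from h import *
im=ctrl.get_image('scene');cv2.imwrite('pics/s5.png',im[:,:,::-1])
ctrl.get_image('top')
for c in('top','scene'):
    if c=='scene': ctrl.get_image(c)
    for n,z in(('mat',0),('crate',0),('lid',.157)):
        print(c,n,[(round(q['p'],2),at_z(c,q['xy'],z)[:2]) for q in ctrl.mark_of(c,n)[:2]])
m=ctrl.regions_of('top','mat')[0]['mask'].astype(np.uint8)
h=cv2.convexHull(max(cv2.findContours(m,0,1)[0],key=cv2.contourArea)[:,0])[:,0]
print(cv2.minAreaRect(np.array([at_z('top',p,.003)[:2] for p in h],np.float32)))
E
```

```text
25.75 yaw 120.0 Mz [ 0.015  0.041  0.039 -0.028] 0.017 t7 [0.009 0.003 0.001 0.   ] F [-1.1  0.2 -4.8] [ 0.4737 -0.1901  0.2074]
top mat [(0.97, array([0.48387601, 0.15210919]))]
top crate []
top lid [(0.57, array([ 0.47836219, -0.18588181])), (0.44, array([ 0.47863309, -0.19453695]))]
scene mat [(0.76, array([0.48121077, 0.1539588 ]))]
scene crate [(0.58, array([ 0.47293717, -0.1878576 ]))]
scene lid [(0.86, array([ 0.45923583, -0.1961918 ])), (0.36, array([0.87090514, 0.20835604]))]
((0.48315587639808655, 0.152657151222229), (0.22129450738430023, 0.278696745634079), 82.67431640625)
```

View pics/s5.png

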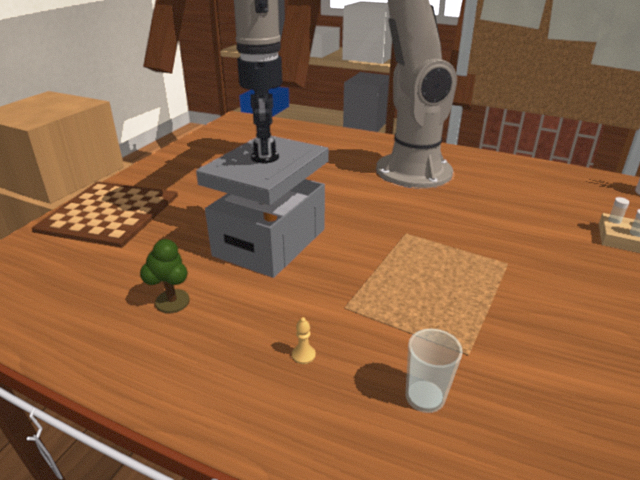

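The lid hangs level above the crate at about (265,165), and crate and ornaments are undisturbed; mat centre is (0.483, 0.1525). Carrying it across.

Emit:
{"api": "drive_tool", "payload": {
  "targets": [-0.3, 0.007, 0.0043, 0, 0, 0, 0, -0.3, 0.0139, 0.0085, 0, 0, 0, 0, -0.3, 0.0208, 0.0128, 0, 0, 0, 0, -0.3, 0.0278, 0.017, 0, 0, 0, 0, -0.3, 0.0278, 0.017, 0, 0, 0, 0]
}}

```text
time_s: 26.88
ee_pos: [0.4768, -0.0734, 0.208]
eef_rot: [[-0.501, 0.865, 0.0], [0.865, 0.501, 0.001], [0.0, 0.001, -1.0]]
contact_force: [0.6, 0.2, -4.9]
finger_gap: 0.0389
grasp_force: 30.8
```

Emit:
{"api": "drive_tool", "payload": {
  "targets": [-0.3, 0.0278, 0.017, 0, 0, 0, 0, -0.3, 0.0278, 0.017, 0, 0, 0, 0, -0.3, 0.0278, 0.017, 0, 0, 0, 0, -0.3, 0.0278, 0.017, 0, 0, 0, 0, -0.3, 0.0278, 0.017, 0, 0, 0, 0]
}}

```text
time_s: 27.5
ee_pos: [0.4804, 0.0894, 0.208]
eef_rot: [[-0.501, 0.865, 0.0], [0.865, 0.501, 0.0], [0.0, 0.0, -1.0]]
contact_force: [0.2, -0.4, -3.8]
finger_gap: 0.0388
grasp_force: 30.8
```

Emit:
{"api": "drive_tool", "payload": {
  "targets": [-0.3, 0.0208, 0.0128, 0, 0, 0, 0, -0.3, 0.0139, 0.0085, 0, 0, 0, 0, -0.3, 0.0139, 0.0085, 0, 0, 0, 0, -0.3, 0.007, 0.0043, 0, 0, 0, 0, -0.3, 0, 0, 0, 0, 0, 0]
}}

```text
time_s: 28.12
ee_pos: [0.4823, 0.1532, 0.2079]
eef_rot: [[-0.502, 0.865, -0.0], [0.865, 0.502, 0.0], [0.0, 0.0, -1.0]]
contact_force: [0.3, -0.6, -4.8]
finger_gap: 0.0391
grasp_force: 30.9
```

```bash
python3 t.py
```

```text
28.27 yaw 119.9 Mz [-0.003  0.007 -0.069 -0.017] -0.021 t7 [-0.041 -0.01  -0.002  0.   ] F [-0.  -0.2 -5. ] [0.4829 0.151  0.2077]
```

Emit:
{"api": "drive_tool", "payload": {
  "targets": [-0.3, 0, 0, 0.01, 0, 0, 0, -0.3, 0, 0, 0.02, 0, 0, 0, -0.3, 0, 0, 0.025, 0, 0, 0, -0.3, 0, 0, 0.025, 0, 0, 0, -0.3, 0, 0, 0.02, 0, 0, 0]
}}

```text
time_s: 28.9
ee_pos: [0.4823, 0.1509, 0.106]
eef_rot: [[-0.499, 0.867, -0.002], [0.867, 0.499, -0.001], [0.0, -0.002, -1.0]]
contact_force: [0.4, -0.9, -5.1]
finger_gap: 0.0389
grasp_force: 30.9
```

Emit:
{"api": "drive_tool", "payload": {
  "targets": [-0.3, 0, 0, 0.02, 0, 0, 0, -0.3, 0, 0, 0.015, 0, 0, 0, -0.3, 0, 0, 0.008, 0, 0, 0, -0.3, 0, 0, 0.003, 0, 0, 0, -0.3, 0, 0, 0, 0, 0, 0]
}}

```text
time_s: 29.52
ee_pos: [0.4832, 0.1521, 0.0621]
eef_rot: [[-0.5, 0.866, 0.001], [0.866, 0.5, 0.0], [-0.0, 0.001, -1.0]]
contact_force: [-0.8, -0.5, -4.9]
finger_gap: 0.0391
grasp_force: 30.9
```

Emit:
{"api": "drive_tool", "payload": {
  "targets": [-0.3, 0, 0, 0.002, 0, 0, 0, -0.3, 0, 0, 0.001, 0, 0, 0, -0.3, 0, 0, 0.001, 0, 0, 0, -0.3, 0, 0, 0.001, 0, 0, 0, -0.3, 0, 0, 0.001, 0, 0, 0]
}}

```text
time_s: 30.15
ee_pos: [0.4829, 0.1519, 0.0557]
eef_rot: [[-0.5, 0.866, -0.0], [0.866, 0.5, -0.0], [-0.0, -0.0, -1.0]]
contact_force: [0.1, -0.5, -4.3]
finger_gap: 0.0388
grasp_force: 30.9
```

```bash
python3 t.py
```

```text
30.3 yaw 120.0 Mz [-0.019  0.019  0.034 -0.003] 0.008 t7 [ 0.007 -0.002 -0.004 -0.001] F [ 0.2  0.3 -3.7] [0.4828 0.1519 0.0557]
```

Emit:
{"api": "drive_tool", "payload": {
  "targets": [-0.3, 0, 0, 0.001, 0, 0, 0, -0.3, 0, 0, 0.001, 0, 0, 0, -0.3, 0, 0, 0.001, 0, 0, 0, -0.3, 0, 0, 0.0005, 0, 0, 0, -0.3, 0, 0, 0, 0, 0, 0]
}}

```text
time_s: 30.92
ee_pos: [0.4828, 0.1519, 0.0522]
eef_rot: [[-0.5, 0.866, -0.0], [0.866, 0.5, -0.0], [0.0, -0.0, -1.0]]
contact_force: [-0.3, 0.5, -4.1]
finger_gap: 0.0389
grasp_force: 30.9
```

Emit:
{"api": "drive_tool", "payload": {
  "targets": [-0.3, 0, 0, 0.0005, 0, 0, 0, -0.3, 0, 0, 0.0005, 0, 0, 0, -0.3, 0, 0, 0, 0, 0, 0, -0.3, 0, 0, 0, 0, 0, 0, -0.3, 0, 0, 0, 0, 0, 0]
}}

```text
time_s: 31.55
ee_pos: [0.4829, 0.1519, 0.0513]
eef_rot: [[-0.5, 0.866, 0.0], [0.866, 0.5, -0.0], [-0.0, 0.0, -1.0]]
contact_force: [0.2, 0.2, -5.0]
finger_gap: 0.0392
grasp_force: 30.9
```

```bash
python3 t.py
```

```text
31.7 yaw 120.0 Mz [-0.003 -0.013  0.008 -0.036] -0.011 t7 [-0.  0. -0. -0.] F [ 0.  -0.1 -4.4] [0.4829 0.152  0.0513]
```

Emit:
{"api": "drive_tool", "payload": {
  "targets": [-0.3, 0, 0, 0.0005, 0, 0, 0, -0.3, 0, 0, 0.0005, 0, 0, 0, -0.3, 0, 0, 0, 0, 0, 0, -0.3, 0, 0, 0, 0, 0, 0, -0.3, 0, 0, 0, 0, 0, 0]
}}

```text
time_s: 32.33
ee_pos: [0.4829, 0.152, 0.051]
eef_rot: [[-0.5, 0.866, 0.0], [0.866, 0.5, -0.0], [-0.001, 0.0, -1.0]]
contact_force: [-2.1, -3.1, 5.7]
finger_gap: 0.0388
grasp_force: 31.8
```

```bash
python3 t.py
```

```text
32.48 yaw 120.0 Mz [ 0.024  0.019  0.003 -0.034] 0.003 t7 [0.002 0.002 0.001 0.001] F [-2.9 -1.1  5.1] [0.4829 0.152  0.051 ]
```

Touched down with about 10 N. Now release, rise, and check.

Emit:
{"api": "drive_tool", "payload": {
  "targets": [0.0, 0, 0, 0, 0, 0, 0, 0.4, 0, 0, 0, 0, 0, 0, 1, 0, 0, 0, 0, 0, 0, 1, 0, 0, 0, 0, 0, 0, 1, 0, 0, 0, 0, 0, 0]
}}

```text
time_s: 33.1
ee_pos: [0.4829, 0.152, 0.0503]
eef_rot: [[-0.5, 0.866, 0.0], [0.866, 0.5, 0.0], [0.0, 0.0, -1.0]]
contact_force: [0.2, 1.2, -0.3]
finger_gap: 0.0855
grasp_force: 0.0
```

Emit:
{"api": "drive_tool", "payload": {
  "targets": [1, 0, 0, -0.01, 0, 0, 0, 1, 0, 0, -0.025, 0, 0, 0, 1, 0, 0, -0.03, 0, 0, 0, 1, 0, 0, -0.03, 0, 0, 0, 1, 0, 0, -0.02, 0, 0, 0]
}}

```text
time_s: 33.72
ee_pos: [0.4835, 0.1525, 0.1676]
eef_rot: [[-0.5, 0.866, 0.003], [0.866, 0.5, 0.001], [-0.001, 0.003, -1.0]]
contact_force: [0.3, -0.4, 0.9]
finger_gap: 0.0854
grasp_force: 0.0
```

Emit:
{"api": "drive_tool", "payload": {
  "targets": [1, -0.02, 0, -0.02, 0, 0, 0, 1, -0.02, 0, -0.02, 0, 0, 0, 1, 0, 0, 0, 0, 0, 0, 1, 0, 0, 0, 0, 0, 0, 1, 0, 0, 0, 0, 0, 0]
}}

```text
time_s: 34.35
ee_pos: [0.5016, 0.1183, 0.2044]
eef_rot: [[-0.502, 0.865, -0.002], [0.865, 0.502, 0.0], [0.001, -0.002, -1.0]]
contact_force: [-0.5, -0.1, -0.3]
finger_gap: 0.0857
grasp_force: 0.0
```

```bash
python3 t.py; python3 - <<'E'
from h import *
im=ctrl.get_image('scene');cv2.imwrite('pics/s6.png',im[:,:,::-1]);ctrl.get_image('top')
for n,z in(('lid',.003),('mat',0),('bishop',0),('oak',0),('tumbler',0),('crate',0)):
    print(n,[(round(q['p'],2),np.round(at_z(c,q['xy'],z)[:2],3)) for c in('top','scene') for q in ctrl.mark_of(c,n)[:1]])
E
```

```text
34.5 yaw 120.1 Mz [ 0.017 -0.004 -0.019 -0.036] -0.011 t7 [-0.003 -0.002 -0.002 -0.001] F [-0.2  0.6  0.5] [0.5022 0.1179 0.2047]
lid [(0.78, array([0.48 , 0.152])), (0.74, array([0.488, 0.152]))]
mat [(0.6, array([ 0.47 , -0.194]))]
bishop [(0.65, array([0.731, 0.006])), (0.73, array([0.737, 0.007]))]
oak [(0.85, array([ 0.72, -0.26])), (0.55, array([ 0.724, -0.254]))]
tumbler [(0.74, array([ 0.475, -0.212])), (0.72, array([0.735, 0.198]))]
crate [(0.8, array([ 0.474, -0.191])), (0.66, array([0.385, 0.144]))]
```

View pics/s6.png

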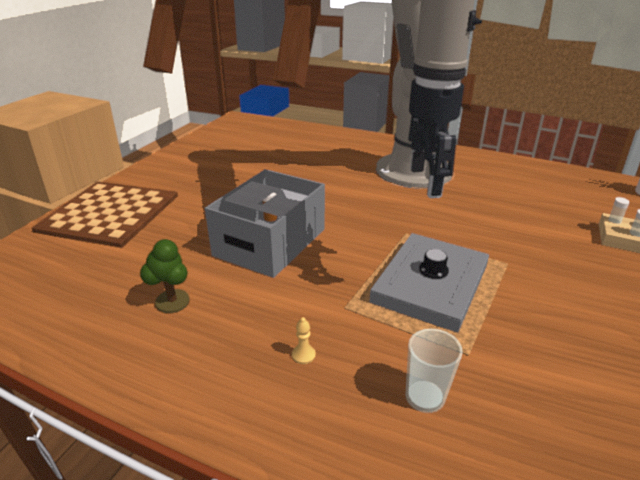

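The lid sits flat, knob up, in the middle of the mat at about (432,280). The crate and ornaments haven't moved, and the arm is clear.

```bash
python3 -c "
from rig import ctrl
print(ctrl.close_job())"
```

```text
the job is handed in; nothing more can be done
None
```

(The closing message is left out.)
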